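# Right the fallen reagent bottle at the blood sampling station

### The arm

A 7-joint arm with a two-finger parallel gripper is mounted at the origin on the work surface. World frame = base frame: x ahead of the robot, y to its left, z up, the work surface at z = 0. Lengths are in m, angles in rad, forces in N, time in s.
With the tool pointing down it reaches from about 0.4 to 0.85 m from the base axis. Payload 10.4 kg.
Tool frame: the origin (TCP) lies between the finger pads; the fingertips stand 22 mm ahead of it and the grasp point (between the pads) lies 3 mm ahead of it; z points along the fingers, y is the line along which they close (so a half turn about z gives the same grasp; the last joint's range is limited). The gripper opens to 85 mm and grips with 20 to 120 N. Pads are 22 mm wide; open, the fingers measure 114 mm over their backs; the gripper's body (76 mm by 85 mm) begins 54 mm behind the grasp point. The pads swing forward as they close: fully open they stand 13 mm farther back than shut.
Start: joints at [1.218, 0.332, -0.065, 1.46, 0.022, 1.35, -0.088], TCP at [0.202, -0.591, 0.253] pointing down, gripper open.
Joint ranges: [-2.6, 2.6], [-0.5, 2.12], [-1.47, 1.34], [0.16, 2.42], [-1.27, 4.41], [0.06, 2.06], [-2.6, 2.6]. Speed limits (rad/s): [2.22, 2.22, 2.79, 2.79, 3.14, 3.14, 3.14].

### API

Orientations are given as a unit quaternion [x, y, z, w].
In Python, from workcell import manip, camera, ticket, boxes_of, outline_of gives the robot as it stands.
- The arm moves only by the tool carry_out, never from a script. Its argument "deltas" is a list of rows, each a list of 5 numbers: the shift along the tool's x, y, z as a fraction of full scale, then the turn about the tool's z as a fraction of full scale, then the opening, from -1 (shut) to 1 (fully open), so that 0 is half open. In form: [[tx, ty, tz, spin, gripper], ...]. A call has 1 to 20 rows; each row is the pose to reach, as a shift and turn from the pose commanded when the call began, along the tool's axes at that moment; what a row does not reach only later rows make up. Full scale, the value 1, is 150 mm for a shift and 30 degrees for a turn. A row lasts 1/8 s, in which the tool goes at most 62.5 mm and 10.7 degrees, less where a joint would pass 70% of its speed; a pose out of reach is approached as far as the arm can. A call with a number of a shift or a turn outside -1 to 1 is refused whole. A call with a gripper value outside its range is refused whole. The fingers move at their own pace and stop on an object; "force" is the grip in N (left out, the last holds). Time passes only in rows, so rows that repeat a pose let the fingers close. It gives the time, the measured TCP pose, the force, the opening and the grip force at its end, in the units of the state.
- manip.get_obs(): the state, without advancing time (a new reading comes with each control period).
- camera(name): name is "side" or "top" or "wrist"; returns a dict with "img" (384x512x3 uint8, red, green, blue), "depth" (384x512 float32, m along the optical axis (not along the pixel's ray), 0 where there is no reading), "vertical_fov" (degrees; the focal length in pixels is half the picture's height over the tangent of half this angle, whatever the lens; pixels are square), "cx", "cy" (the principal point, pixels), "R" (3x3) and "t" (3): a world point X has camera coordinates R X + t. Camera axes: x right, y down, z forward; pixel columns grow to the right and rows downward; lengths in m; the calibration is good to about 2 mm. A picture is of the moment at which its call begins.
- ticket.hand_in(): hands the job in; it is judged then, once.
Trained networks look in a picture, given as the dict that the camera call returned (one of the last four; its "shot" number tells which), for a name from the list of things; names that differ only in an ending like _2 or _b are one class to them, and where a whole thing is asked for, a point or a joint stands for the part that bears it (a point fixed in the world has none). Each returns a list of dicts, best first, with "conf" (0 to 1); they miss things now and then, are a little off and sometimes report something else, mostly with a low value. They report only what shows in the picture. A call takes as long as a camera call. They do not tell look-alikes from the thing itself.
- boxes_of(query, picture): "position" ([x, y, z] in m, in world coordinates, good to about 4 mm: the middle of the surface that is visible of it).
- outline_of(query, picture): "region" (384x512 bool, what is visible of it).
The state is a dict: "clock": time; "joint_pos": joint angles; "joint_velocities": joint speeds; "tau": joint torques, N m; "position": TCP position; "ee_rot": TCP orientation; "ft_force": force on the tool from outside, world axes, zero at the start; "torque": the same for the moment, N m; "grip_width": opening from 0.0 (shut) to 1.0 (fully open); "grasp_force": force on a finger pad.
Only numpy, scipy, OpenCV 4.12 (cv2) and the standard library are available. Lean on these libraries where they do the work, as an engineer would, in place of code of your own. Each camera call takes 0.05 s, during which the arm holds its last target. There are 200 camera calls.

### The job

The amber bottle with the blue cap has fallen over on the counter. Stand it upright, cap up, in the middle of the round green mat and let go of it; set it down, do not drop it. Leave the red-capped bottle and the penlight as they are.

Things in the scene. Friction and masses are not known exactly. Their poses are not given: they have to be found in the camera images.
- bottle: The fallen bottle, loose, 0.18-0.35 kg, amber, blue cap. Flat-sided square body 56 x 56 mm, 100 mm long, then round neck (34 mm wide, 14 long) and cap (42 mm wide, 26 long); 140 mm in all. Origin: centre of its base face, 28 mm above the counter as it lies. x axis runs from base to cap: up when standing. Balance point 48 mm from the base; on its base it rocks upright from a 20 degree lean.
- mat: Round flat mat, green with a black rim, 180 mm across and 3 mm thick, fixed to the counter. Origin: centre of its underside, on the counter.
- red_bottle: Bystander: the same kind of bottle with a red cap, standing upright, loose, 140 mm tall and 56 mm square. Origin: centre of its underside; z up.
- penlight: Bystander: slim silver pocket torch lying on the counter, loose, 130 mm long, 14 mm wide, 16 mm high. Origin: centre of its underside; x along it.
Things that resemble listed ones, but are neither listed nor needed, are in the scene too. What is shaped like the bottle but turquoise or yellow is not meant. Leave any white look-alike of the mat alone.

How it is judged:
By the outcome, as a careful person would: the job done as asked, in the order asked, and still so for the second after the job is handed in, with the robot touching nothing.
It also fails if it takes over 42 s, if anything falls off the work surface, if the arm or the gripper's body presses on something with over 40 N, if the wrist force passes 120 N, or if a joint passes its speed limit or range.

## Working session

There is one attempt and no reset: what is moved stays moved. The work goes in short steps, Python scripts to look and compute and a tool call to move; the robot and the scene stay as the last step left them, time stands still between calls to the robot, and variables do not carry over. Pictures are saved under pics/ and viewed, at most 10 in all, crops included, and the job is handed in when it is done.

Besides the shell and the picture viewer there is one more tool, called after "Call:" by a JSON object that holds its "method" and its "body", one argument or row to a line. carry_out: Moves the arm, as the interface text tells. Its arguments: {"type":"object","properties":{"deltas":{"type":"array","items":{"type":"array","items":{"type":"number"}}},"force":{"type":"number"}},"required":["deltas"]}

```bash
mkdir -p pics
cat > h.py <<'E'
import numpy as np, cv2
from workcell import manip, camera, ticket, boxes_of, outline_of
def f(p): return p["img"].shape[0]/2/np.tan(np.radians(p["vertical_fov"])/2)
def proj(p,X):
    c=p["R"]@np.asarray(X,float)+p["t"]; return np.array([p["cx"],p["cy"]])+f(p)*c[:2]/c[2]
def cloud(p):
    d=p["depth"]; v,u=np.mgrid[:d.shape[0],:d.shape[1]]
    c=np.stack([(u-p["cx"])*d/f(p),(v-p["cy"])*d/f(p),d],-1)
    return (c-np.asarray(p["t"]))@np.asarray(p["R"])
def save(n,img): cv2.imwrite("pics/"+n,cv2.cvtColor(img,cv2.COLOR_RGB2BGR))
E
python3 - <<'E'
from h import *
o=manip.get_obs(); print(o)
a=camera("top"); b=camera("side")
save("a.png",np.vstack([a["img"],b["img"]])[:, :] if 0 else cv2.resize(np.hstack([a["img"],b["img"]]),(800,300)))
for n,p in(("top",a),("side",b)):
    for q in("bottle","mat","red_bottle","penlight"):
        for r in boxes_of(q,p): print(n,q,np.round(r["position"],3),round(r["conf"],2),proj(p,r["position"]).round())
E
```

```text
{'clock': 0.0, 'joint_pos': array([ 1.21839309,  0.33287475, -0.06468788,  1.46094257,  0.02158899,
        1.34988037, -0.08848804]), 'joint_velocities': array([ 1.84368691e-03,  7.36649852e-04,  8.21678984e-04,  7.15681680e-06,
       -1.59173548e-03, -1.67419803e-03,  8.96977024e-04]), 'tau': array([-3.12853138e-05, -6.25450087e+01,  4.93052183e-02, -3.91589999e+01,
        1.62690767e-02,  1.01172557e-02, -6.07309062e-05]), 'position': array([ 0.2022939 , -0.59099792,  0.25251347]), 'ee_rot': array([ 9.86432697e-01,  1.64164663e-01, -1.44235171e-04, -6.90148718e-04]), 'ft_force': array([-0.2850055 ,  0.88804721, -0.2437108 ]), 'torque': array([-0.02682759, -0.01516522,  0.00069716]), 'grasp_force': 0.0, 'grip_width': 1.0013908932103208}
top bottle [ 0.566 -0.26   0.056] 0.93 [390. 182.]
top bottle [ 0.389 -0.218  0.056] 0.87 [377. 250.]
top bottle [ 0.523 -0.082  0.056] 0.74 [321. 198.]
top mat [ 0.591  0.424 -0.001] 0.81 [137. 177.]
top mat [0.5   0.201 0.002] 0.58 [215. 209.]
top red_bottle [0.673 0.008 0.099] 0.86 [288. 137.]
top penlight [0.383 0.018 0.017] 0.58 [283. 252.]
side bottle [ 0.391 -0.196  0.048] 0.96 [362. 159.]
side bottle [ 0.557 -0.244  0.047] 0.81 [313. 137.]
side bottle [0.502 0.215 0.005] 0.46 [261. 254.]
side mat [0.501 0.211 0.005] 0.72 [262. 254.]
side mat [0.588 0.432 0.001] 0.63 [175. 314.]
side red_bottle [0.679 0.021 0.077] 0.82 [233. 164.]
side penlight [0.502 0.21  0.007] 0.61 [262. 253.]
```

View pics/a.png

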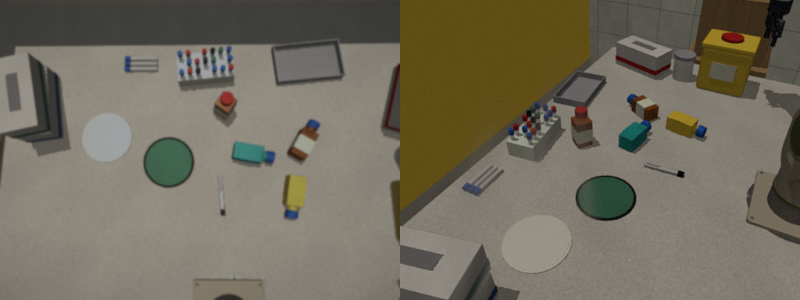

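Candidates for the "bottle" (top view): (390,182) amber with blue cap, (377,250) yellow, (321,198) turquoise. The amber one at (390,182) fits the description. For the mat, (215,209) is green and (137,177) is the white look-alike, so I'll use the green one. Next I'll measure both and confirm in a crop.

```bash
cat >> h.py <<'E'
def near(q,p,xy,z=0.01):
    """cloud points + colours of the outline of q lying near xy, above z"""
    C=cloud(p)
    for r in outline_of(q,p):
        P=C[r["region"]]; col=p["img"][r["region"]]
        if np.hypot(*(np.median(P[:,:2],0)-xy))<0.06:
            k=(P[:,2]>z)&(P[:,2]<.3); return P[k],col[k]
    return None,None
def axis(P,col):
    """base->cap axis from the footprint rectangle; cap = blue pixels"""
    r=cv2.minAreaRect((P[:,:2]*1000).astype(np.float32)); b=cv2.boxPoints(r)/1000
    e=[b[1]-b[0],b[2]-b[1]]; L=max(e,key=np.linalg.norm); W=min(e,key=np.linalg.norm)
    c=np.array(r[0])/1000; c3=col.astype(int); blue=(c3[:,2]>c3[:,0]+30)
    capc=P[blue].mean(0); d=L/np.linalg.norm(L); d*=np.sign(d@(capc[:2]-c))
    return dict(c=c,L=np.linalg.norm(L),W=np.linalg.norm(W),yaw=np.degrees(np.arctan2(d[1],d[0])),cap=capc,ztop=np.percentile(P[:,2],95),capz=np.percentile(P[blue][:,2],95),tip=c+d*np.linalg.norm(L)/2)
E
python3 - <<'E'
from h import *
a=camera("top"); b=camera("side")
for n,p in(("top",a),("side",b)):
    P,c=near("bottle",p,[.562,-.25])
    if P is not None: print(n,{k:np.round(v,4) for k,v in axis(P,c).items()})
    P,c=near("mat",p,[.5,.205],-.02)
    if P is not None: 
        cc,rr=cv2.minEnclosingCircle((P[:,:2]*1000).astype(np.float32)); print(n,"mat",np.round(cc,1),round(rr,1),np.median(P[:,2]),np.median(c,0))
A=a["img"][130:230,340:440];B=b["img"][105:165,270:350]
save("b.png",np.hstack([cv2.resize(A,(400,400),interpolation=2),cv2.resize(B,(400,400),interpolation=2)]))
E
```

```text
top {'c': array([ 0.5787, -0.2721]), 'L': np.float32(0.14), 'W': np.float32(0.0573), 'yaw': np.float32(-31.2942), 'cap': array([ 0.6297, -0.298 ,  0.0463]), 'ztop': np.float64(0.0596), 'capz': np.float64(0.0508), 'tip': array([ 0.6385, -0.3084])}
top mat [503.6 199.6] 89.8 0.003454797718691647 [64. 99. 77.]
side {'c': array([ 0.5527, -0.2519]), 'L': np.float32(0.1991), 'W': np.float32(0.082), 'yaw': np.float32(-44.8051), 'cap': array([ 0.6286, -0.2866,  0.0417]), 'ztop': np.float64(0.0582), 'capz': np.float64(0.0498), 'tip': array([ 0.6233, -0.322 ])}
side mat [504.2 202.6] 92.2 0.003678736748671717 [42. 73. 55.]
```

View pics/b.png

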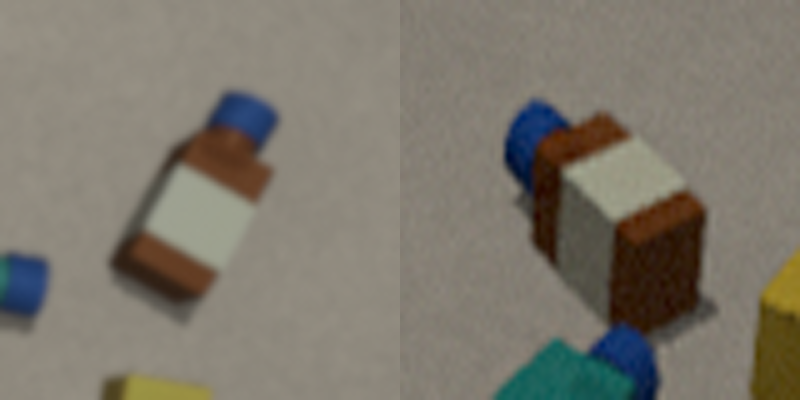

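The crops confirm it: amber body and label, blue cap at about (245,120) in the left crop, lying with the cap toward +x. In the top view the cap is near (0.628,-0.300), the yaw is -31°, and the top is at z≈0.058 from both views. Tall boxes stand near the start pose, so I'll move +y first.

```bash
cat >> h.py <<'E'
from scipy.spatial.transform import Rotation as Ro
def delta(X,yaw=None,pos=None,q=None):
    """row fractions to bring TCP to X with tool x at yaw (deg)"""
    o=manip.get_obs(); R=Ro.from_quat(o["ee_rot"] if q is None else q).as_matrix(); p=o["position"] if pos is None else pos
    d=R.T@(np.asarray(X)-p)/.15; cur=np.degrees(np.arctan2(R[1,0],R[0,0]))
    s=0 if yaw is None else -((yaw-cur+180)%360-180)/30
    print("delta",d.round(3),"spin",round(s,3),"yaw now",round(cur,2)," pos",np.round(p,4),"t",round(o["clock"],2),"tilt",R[2].round(3))
E
python3 - <<'E'
from h import *
delta([.25,-.45,.253],-31.3)
delta([.34,-.46,.253],-31.3)
a=camera("top"); C=cloud(a)
m=(C[...,2]>.1)&(C[...,1]<-.35); P=C[m]; print(P.min(0),P.max(0))
for lo,hi in((0,.2),(.2,.4),(.4,.6),(.6,1)):
    k=P[(P[:,0]>lo)&(P[:,0]<hi)]; print(lo,len(k), k.max(0) if len(k) else 0)
E
```

```text
delta [ 0.605 -0.789  0.002] spin 1.673 yaw now 18.89  pos [ 0.2024 -0.5913  0.2533] t 0.8 tilt [ 0.  0. -1.]
delta [ 1.151 -0.531  0.002] spin 1.673 yaw now 18.89  pos [ 0.2024 -0.5913  0.2533] t 0.8 tilt [ 0.  0. -1.]Traceback (most recent call last):
  File "<stdin>", line 5, in <module>
    return umr_minimum(a, axis, None, out, keepdims, initial, where)
ValueError: zero-size array to reduction operation minimum which has no identity
```

Call:
{"method": "carry_out", "body": {
  "deltas": [
    [0.2, -0.35, 0, 0.33, 1],
    [0.5, -0.7, 0, 0.67, 1],
    [0.8, -0.9, 0, 1, 1],
    [1, -1, 0, 1, 1],
    [1, -1, 0, 1, 1]
  ],
  "force": 20
}}

```text
clock: 1.48
position: [0.298, -0.3987, 0.2538]
ee_rot: [0.996, -0.094, 0.0, 0.0]
ft_force: [0.2, 0.4, 0.7]
grip_width: 1.003
grasp_force: 0.0
```

```bash
python3 -c "
from h import *
delta([.60,-.285,.24],-31.3)"
```

```text
delta [ 1.835 -1.122  0.093] spin 0.683 yaw now -10.81  pos [ 0.298  -0.3987  0.2538] t 1.48 tilt [ 0.001  0.    -1.   ]
```

Call:
{"method": "carry_out", "body": {
  "deltas": [
    [0.35, -0.2, 0, 0.3, 1],
    [0.7, -0.45, 0, 0.6, 1],
    [1, -0.75, 0, 0.68, 1],
    [1, -1, 0, 0.68, 1],
    [1, -1, 0, 0.68, 1]
  ]
}}

```text
clock: 2.1
position: [0.4731, -0.28, 0.2532]
ee_rot: [0.963, -0.269, 0.0, -0.0]
ft_force: [-0.1, -1.0, -0.7]
grip_width: 1.001
grasp_force: 0.0
```

```bash
python3 -c "
from h import *
delta([.60,-.285,.24],-31.3)"
```

```text
delta [ 0.74  -0.41   0.088] spin 0.003 yaw now -31.22  pos [ 0.4731 -0.28    0.2532] t 2.1 tilt [-0.    -0.001 -1.   ]
```

Call:
{"method": "carry_out", "body": {
  "deltas": [
    [0.37, -0.2, 0.05, 0, 1],
    [0.74, -0.41, 0.09, 0, 1],
    [0.74, -0.41, 0.09, 0, 1],
    [0.74, -0.41, 0.09, 0, 1]
  ]
}}

```text
clock: 2.6
position: [0.5978, -0.2898, 0.2393]
ee_rot: [0.962, -0.272, -0.0, 0.0]
ft_force: [-0.1, 0.8, -0.3]
grip_width: 0.999
grasp_force: 0.0
```

Run:
```python
from h import *
w=camera("wrist"); save("c.png",w["img"])
P,c=near("bottle",w,[.57,-.265])
if P is not None: print({k:np.round(v,4) for k,v in axis(P,c).items()})
delta([.6274,-.3016,.10],-31.3)
```

```text
{'c': array([ 0.5816, -0.2713]), 'L': np.float32(0.1389), 'W': np.float32(0.0566), 'yaw': np.float32(-31.4289), 'cap': array([ 0.6303, -0.3008,  0.0447]), 'ztop': np.float64(0.057), 'capz': np.float64(0.0492), 'tip': array([ 0.6409, -0.3075])}
delta [ 0.211 -0.038  0.938] spin -0.011 yaw now -31.62  pos [ 0.5974 -0.2897  0.2407] t 2.7 tilt [ 0.001  0.001 -1.   ]
```

View pics/c.png

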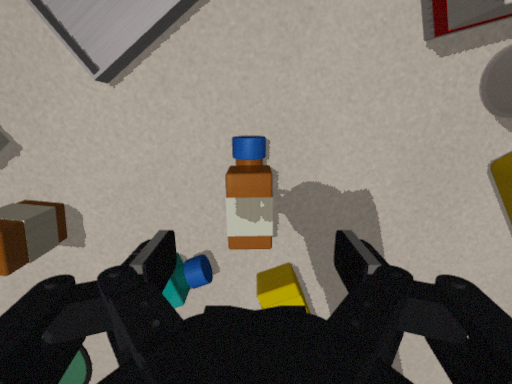

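The wrist view shows the amber bottle straight ahead, blue cap at (249,147), axis aligned with the tool's x. Cap centre is about (0.629,-0.301) and cap top z≈0.049, so its centre is at about 0.028.

```bash
python3 -c "
from h import *
delta([.629,-.301,.10],-31.4)"
```

```text
delta [ 0.218 -0.047  0.938] spin -0.007 yaw now -31.62  pos [ 0.5974 -0.2897  0.2407] t 2.7 tilt [ 0.001  0.001 -1.   ]
```

Call:
{"method": "carry_out", "body": {
  "deltas": [
    [0.1, -0.02, 0.2, 0, 1],
    [0.218, -0.047, 0.5, 0, 1],
    [0.218, -0.047, 0.8, 0, 1],
    [0.218, -0.047, 0.938, 0, 1],
    [0.218, -0.047, 0.938, 0, 1]
  ]
}}

```text
clock: 3.32
position: [0.6292, -0.2997, 0.0992]
ee_rot: [0.962, -0.272, -0.001, 0.0]
ft_force: [-0.8, -0.4, -0.2]
grip_width: 1.004
grasp_force: 0.0
```

```bash
python3 -c "
from h import *
delta([.629,-.301,.029],-31.4)"
```

```text
delta [0.004 0.008 0.468] spin -0.005 yaw now -31.55  pos [ 0.6292 -0.2997  0.0992] t 3.33 tilt [-0.001  0.001 -1.   ]
```

Call:
{"method": "carry_out", "body": {
  "deltas": [
    [0, 0.008, 0.2, 0, 1],
    [0, 0.008, 0.4, 0, 1],
    [0, 0.008, 0.468, 0, 1],
    [0, 0.008, 0.468, 0, 1],
    [0, 0.008, 0.468, 0, 0],
    [0, 0.008, 0.468, 0, -0.3],
    [0, 0.008, 0.468, 0, -1],
    [0, 0.008, 0.468, 0, -1],
    [0, 0.008, 0.468, 0, -1],
    [0, 0.008, 0.468, 0, -1],
    [0, 0.008, 0.468, 0, -1]
  ],
  "force": 25
}}

```text
clock: 4.7
position: [0.6301, -0.3005, 0.0299]
ee_rot: [0.962, -0.271, 0.001, 0.0]
ft_force: [-0.8, 0.8, 5.9]
grip_width: 0.485
grasp_force: 25.5
```

```bash
python3 -c "
from h import *
delta([.629,-.301,.029],-31.4)"
```

```text
delta [-0.005  0.007  0.006] spin -0.004 yaw now -31.51  pos [ 0.6301 -0.3005  0.0299] t 4.7 tilt [ 0.001 -0.    -1.   ]
```

Call:
{"method": "carry_out", "body": {
  "deltas": [
    [-0.01, 0, -0.07, 0, -1],
    [-0.045, 0, -0.14, 0, -1],
    [-0.075, 0, -0.21, 0, -1],
    [-0.115, 0, -0.28, 0, -1],
    [-0.16, 0, -0.34, 0, -1],
    [-0.207, 0, -0.4, 0, -1],
    [-0.207, 0, -0.4, 0, -1]
  ]
}}

```text
clock: 5.58
position: [0.6031, -0.2839, 0.09]
ee_rot: [0.962, -0.271, 0.001, 0.0]
ft_force: [0.0, -0.5, -3.4]
grip_width: 0.482
grasp_force: 26.3
```

```bash
cat > look.py <<'E'
from h import *
import sys
a=camera("side"); X=manip.get_obs()["position"]; u,v=proj(a,X).astype(int)
def crop(p):
    u,v=proj(p,X).astype(int); u=np.clip(u,60,452); v=np.clip(v,50,334)
    return cv2.resize(p["img"][v-50:v+50,u-60:u+60],(480,400),interpolation=2)
save(sys.argv[1],crop(a)); delta(X,-31.4)
E
python3 look.py d.png
```

```text
delta [0. 0. 0.] spin -0.003 yaw now -31.5  pos [ 0.6031 -0.284   0.0894] t 5.62 tilt [ 0.001  0.    -1.   ]
```

View pics/d.png

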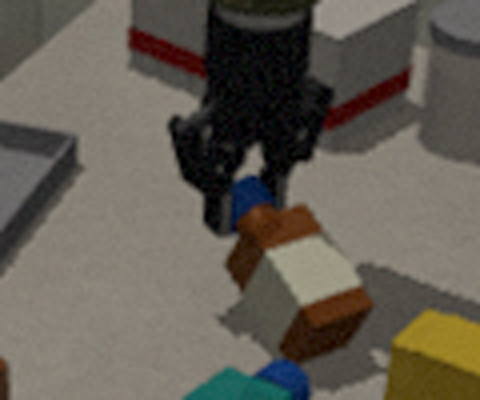

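The side crop shows the bottle hanging from the cap at (250,205), base down toward the viewer at (330,320). It is pivoting in the grip. I'll measure the lean.

```bash
cat > lean.py <<'E'
from h import *
X=manip.get_obs()["position"]; p=camera("side"); C=cloud(p); I=p["img"].astype(int)
ya=np.radians(-31.5); d=np.array([np.cos(ya),np.sin(ya)])
near_=(np.linalg.norm(C-X,axis=-1)<.16)&(C[...,2]>.004)&(C[...,2]<X[2]+.02)
# amber body pixels
m=near_&(I[...,0]>I[...,2]+35)&(I[...,0]>I[...,1]*1.4)
n,l,s,_=cv2.connectedComponentsWithStats(cv2.dilate(m.astype(np.uint8),np.ones((9,9))))
k=1+np.argmax(s[1:,4]); P=C[m&(l==k)]
h=(P[:,:2]-X[:2])@d; z=P[:,2]
print("n",len(P),"h",np.percentile(h,[2,98]).round(4),"z",np.percentile(z,[1,5,98]).round(4))
Q=np.c_[h,z]*1000; r=cv2.minAreaRect(Q.astype(np.float32)); print("rect along-axis/height",np.round(r[0]),np.round(r[1]),round(r[2],1), cv2.boxPoints(r).round().tolist())
E
python3 lean.py
```

```text
n 203 h [-0.0618 -0.019 ] z [0.0502 0.0566 0.0995]
rect along-axis/height [-33.  78.] [41. 56.] 26.7 [[-64.0, 94.0], [-39.0, 43.0], [-2.0, 62.0], [-28.0, 112.0]]
```

Call:
{"method": "carry_out", "body": {
  "deltas": [
    [0, 0, -0.25, 0, -1],
    [-0.1, 0, -0.5, 0, -1],
    [-0.2, 0, -0.65, 0, -1],
    [-0.25, 0, -0.7, 0, -1],
    [-0.25, 0, -0.7, 0, -1]
  ],
  "force": 20
}}

```text
clock: 6.3
position: [0.5709, -0.2644, 0.1935]
ee_rot: [0.962, -0.271, -0.0, 0.0]
ft_force: [-0.3, -0.1, -2.9]
grip_width: 0.483
grasp_force: 26.6
```

```bash
python3 lean.py; python3 look.py e.png
```

```text
n 275 h [-0.058 -0.014] z [0.1454 0.152  0.1917]
rect along-axis/height [-28. 171.] [41. 56.] 44.3 [[-63.0, 177.0], [-23.0, 137.0], [6.0, 165.0], [-34.0, 205.0]]
delta [0. 0. 0.] spin -0.004 yaw now -31.51  pos [ 0.5709 -0.2645  0.1925] t 6.4 tilt [-0.002  0.    -1.   ]
```

View pics/e.png

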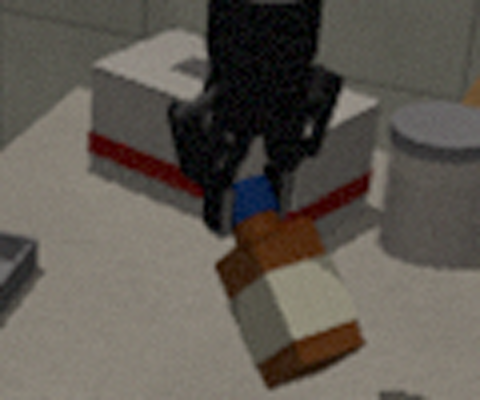

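The crop shows the cap in the fingers at (255,195) and the lean is now about 44°, so it swings further with each upward or backward start. I'll carry it toward the mat with brisk starts and soft stops.

Call:
{"method": "carry_out", "body": {
  "deltas": [
    [-0.3, 0, -0.28, 0, -1],
    [-0.45, 0, -0.4, 0, -1],
    [-0.52, 0, -0.45, 0, -1],
    [-0.56, 0, -0.47, 0, -1],
    [-0.57, 0, -0.48, 0, -1],
    [-0.57, 0, -0.48, 0, -1],
    [-0.97, 0, -0.48, 0, -1],
    [-0.97, -0.3, -0.48, 0, -1],
    [-0.97, -0.5, -0.48, 0, -1],
    [-0.97, -0.6, -0.48, 0, -1],
    [-0.97, -0.6, -0.48, 0, -1]
  ]
}}

```text
clock: 7.78
position: [0.4944, -0.1114, 0.2655]
ee_rot: [0.963, -0.271, -0.0, -0.0]
ft_force: [-0.5, 0.0, -2.6]
grip_width: 0.484
grasp_force: 26.5
```

```bash
python3 lean.py
```

```text
n 437 h [-0.0435  0.0102] z [0.2084 0.2155 0.251 ]
rect along-axis/height [-14. 229.] [42. 58.] 62.9 [[-50.0, 224.0], [2.0, 197.0], [21.0, 234.0], [-31.0, 261.0]]
```

Call:
{"method": "carry_out", "body": {
  "deltas": [
    [-0.35, 0, -0.2, 0, -1],
    [-0.45, -0.1, -0.25, 0, -1],
    [-0.48, -0.25, -0.27, 0, -1],
    [-0.5, -0.4, -0.27, 0, -1],
    [-0.5, -0.55, -0.27, 0, -1],
    [-0.5, -0.6, -0.27, 0, -1],
    [-0.9, -0.6, -0.27, 0, -1],
    [-0.97, -0.7, -0.27, 0, -1],
    [-0.99, -0.8, -0.27, 0, -1],
    [-1, -0.9, -0.27, 0, -1],
    [-1, -0.9, -0.27, 0, -1],
    [-1, -0.9, -0.27, 0, -1]
  ]
}}

```text
clock: 9.32
position: [0.4366, 0.0807, 0.3062]
ee_rot: [0.962, -0.272, -0.0, 0.0]
ft_force: [-0.1, -0.6, -2.8]
grip_width: 0.481
grasp_force: 26.1
```

```bash
python3 lean.py; python3 -c "
from h import *
delta([.504,.201,.20]); print(manip.get_obs()['joint_pos'].round(2))"
```

```text
n 617 h [-0.0316  0.0223] z [0.2475 0.2521 0.2875]
rect along-axis/height [ -2. 267.] [44. 59.] 77.7 [[-35.0, 252.0], [22.0, 239.0], [31.0, 282.0], [-26.0, 294.0]]
delta [-0.037 -0.919  0.708] spin 0 yaw now -31.59  pos [0.4366 0.0807 0.3063] t 9.38 tilt [-0.     0.001 -1.   ]
[ 0.43 -0.08 -0.66  1.79 -0.05  1.41 -2.35]
```

The lean is down to about 12°. Joint 7 is near its range limit, so I'll turn back 30° while going over the mat gently, then give one more backward start.

Call:
{"method": "carry_out", "body": {
  "deltas": [
    [0.01, -0.05, 0, -0.1, -1],
    [0.04, -0.15, 0, -0.25, -1],
    [0.08, -0.3, 0, -0.45, -1],
    [0.13, -0.45, 0, -0.65, -1],
    [0.18, -0.6, 0, -0.8, -1],
    [0.23, -0.75, 0, -0.9, -1],
    [0.28, -0.88, 0, -1, -1],
    [0.3, -0.96, 0, -1, -1],
    [0.31, -1, 0, -1, -1],
    [0.31, -1, 0, -1, -1],
    [0.31, -1, 0, -1, -1]
  ]
}}

```text
clock: 10.75
position: [0.5546, 0.1851, 0.3066]
ee_rot: [1.0, -0.013, 0.0, 0.0]
ft_force: [-0.8, -0.5, -3.9]
grip_width: 0.482
grasp_force: 26.1
```

```bash
sed -i 's/^ya=.*/Rm=Ro.from_quat(manip.get_obs()["ee_rot"]).as_matrix(); d=Rm[:2,0]\/np.linalg.norm(Rm[:2,0])/' lean.py; python3 lean.py; python3 -c "
from h import *
delta([.504,.201,.20]); print(manip.get_obs()['joint_pos'].round(2))"
```

```text
n 513 h [-0.0315  0.0233] z [0.2498 0.2533 0.2869]
rect along-axis/height [ -2. 265.] [42. 59.] 70.5 [[-37.0, 254.0], [19.0, 235.0], [33.0, 275.0], [-23.0, 294.0]]
delta [-0.34  -0.098  0.711] spin 0 yaw now -1.53  pos [0.5546 0.1851 0.3066] t 10.8 tilt [ 0.     0.001 -1.   ]
[ 0.21  0.31 -0.76  1.46  0.21  1.46 -2.15]
```

Call:
{"method": "carry_out", "body": {
  "deltas": [
    [-0.4, 0, 0, 0, -1],
    [-0.55, 0, 0, 0, -1],
    [-0.62, 0, 0, 0, -1],
    [-0.65, 0, 0, 0, -1],
    [-0.66, 0, 0, 0, -1],
    [-0.66, 0, 0, 0, -1],
    [-0.66, 0, 0, 0, -1]
  ]
}}

```text
clock: 11.68
position: [0.4562, 0.188, 0.3062]
ee_rot: [1.0, -0.013, -0.0, -0.0]
ft_force: [0.6, 0.0, -2.8]
grip_width: 0.485
grasp_force: 25.9
```

```bash
python3 lean.py; python3 look.py g.png
```

```text
n 595 h [-0.0256  0.0283] z [0.2465 0.2495 0.2848]
rect along-axis/height [  2. 269.] [47. 56.] 85.2 [[-28.0, 248.0], [28.0, 243.0], [32.0, 290.0], [-24.0, 295.0]]
delta [0. 0. 0.] spin 0.996 yaw now -1.51  pos [0.456  0.1881 0.3063] t 11.78 tilt [-0. -0. -1.]
```

View pics/g.png

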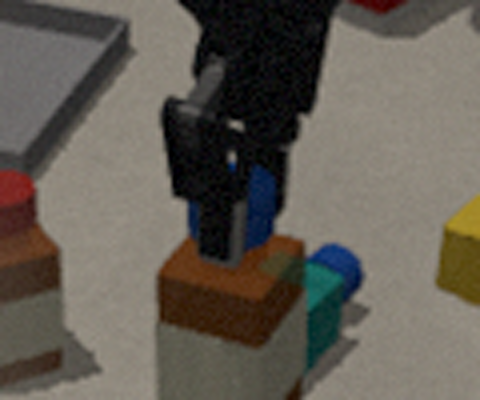

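The crop shows the bottle hanging practically upright (85°) with the cap held, about at (235,205). I'll centre over the mat gently and lower it.

```bash
python3 -c "
from h import *
delta([.504,.201,.160])"
```

```text
delta [ 0.318 -0.094  0.975] spin 0 yaw now -1.51  pos [0.456  0.1881 0.3063] t 11.78 tilt [-0. -0. -1.]
```

Call:
{"method": "carry_out", "body": {
  "deltas": [
    [0.01, 0, 0.02, 0, -1],
    [0.03, -0.01, 0.07, 0, -1],
    [0.06, -0.02, 0.15, 0, -1],
    [0.1, -0.03, 0.25, 0, -1],
    [0.14, -0.04, 0.38, 0, -1],
    [0.18, -0.05, 0.5, 0, -1],
    [0.22, -0.06, 0.62, 0, -1],
    [0.26, -0.08, 0.74, 0, -1],
    [0.29, -0.09, 0.84, 0, -1],
    [0.31, -0.094, 0.92, 0, -1],
    [0.318, -0.094, 0.96, 0, -1],
    [0.318, -0.094, 0.975, 0, -1],
    [0.318, -0.094, 0.975, 0, -1],
    [0.318, -0.094, 0.975, 0, -1]
  ]
}}

```text
clock: 13.52
position: [0.504, 0.201, 0.1606]
ee_rot: [1.0, -0.013, 0.0, -0.0]
ft_force: [-0.9, -0.5, -3.0]
grip_width: 0.486
grasp_force: 25.9
```

```bash
python3 lean.py
python3 - <<'E'
from h import *
delta([.504,.201,.137])
p=camera("side"); C=cloud(p); I=p["img"].astype(int); X=manip.get_obs()["position"]
m=(np.linalg.norm(C[...,:2]-X[:2],axis=-1)<.06)&(I[...,0]>I[...,2]+30)&(I[...,0]>I[...,1]*1.3)&(C[...,2]<.06)
print("base z",np.percentile(C[m][:,2],[1,3,10]) if m.sum() else None, m.sum(), manip.get_obs()["ft_force"])
save("i.png",cv2.resize(p["img"][170:310,180:340],(640,560),interpolation=2))
E
```

```text
n 574 h [-0.0283  0.0274] z [0.0362 0.0399 0.137 ]
rect along-axis/height [-4. 87.] [112.  56.] 80.0 [[-41.0, 37.0], [14.0, 28.0], [33.0, 138.0], [-22.0, 147.0]]
delta [-0.    -0.     0.157] spin 0 yaw now -1.51  pos [0.504  0.201  0.1606] t 13.57 tilt [ 0.001 -0.    -1.   ]
base z [0.03209595 0.0332193  0.03502322] 113 [ 0.7783653   0.22025181 -2.25661736]
```

View pics/i.png

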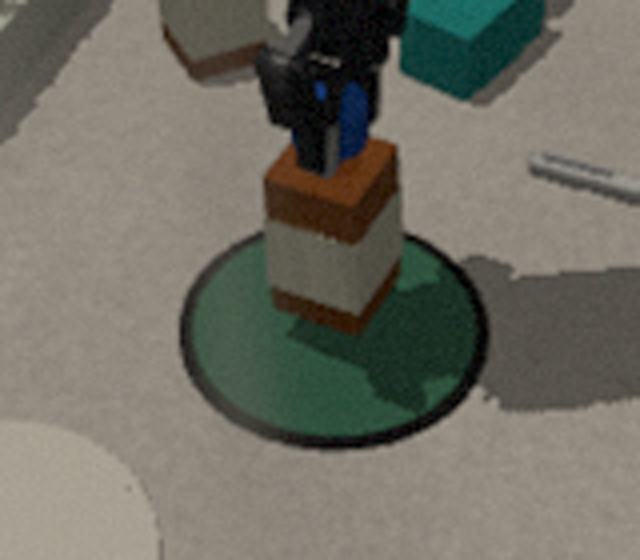

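The bottle hangs over the green mat, base corner at (355,330), about 27 mm above it, nearly upright. Lowering until the force shows contact.

Call:
{"method": "carry_out", "body": {
  "deltas": [
    [0, 0, 0.05, 0, -1],
    [0, 0, 0.1, 0, -1],
    [0, 0, 0.14, 0, -1],
    [0, 0, 0.16, 0, -1],
    [0, 0, 0.165, 0, -1],
    [0, 0, 0.165, 0, -1]
  ]
}}

```text
clock: 14.38
position: [0.5047, 0.201, 0.137]
ee_rot: [1.0, -0.013, 0.001, 0.0]
ft_force: [-4.8, -3.6, 13.1]
grip_width: 0.484
grasp_force: 27.5
```

```bash
python3 lean.py
```

```text
n 540 h [-0.0304  0.0264] z [0.013  0.0176 0.114 ]
rect along-axis/height [-5. 67.] [116.  55.] 80.3 [[-41.0, 14.0], [13.0, 5.0], [32.0, 120.0], [-22.0, 129.0]]
```

The base edge is in contact (13 N) with the lean still about 10°. I'll lift slightly, shift +x by 20 mm, touch down, and roll it upright about that edge toward the mat's centre.

Call:
{"method": "carry_out", "body": {
  "deltas": [
    [0, 0, -0.04, 0, -1],
    [0.02, 0, -0.07, 0, -1],
    [0.05, 0, -0.07, 0, -1],
    [0.09, 0, -0.07, 0, -1],
    [0.12, 0, -0.07, 0, -1],
    [0.13, 0, -0.05, 0, -1],
    [0.13, 0, -0.02, 0, -1],
    [0.13, 0, -0.005, 0, -1],
    [0.13, 0, -0.005, 0, -1],
    [0.11, 0, -0.005, 0, -1],
    [0.08, 0, -0.003, 0, -1],
    [0.05, 0, 0, 0, -1],
    [0.02, 0, 0.003, 0, -1],
    [0, 0, 0.006, 0, -1],
    [0, 0, 0.006, 0, -1]
  ]
}}

```text
clock: 16.3
position: [0.5054, 0.2011, 0.1362]
ee_rot: [1.0, -0.013, 0.002, -0.0]
ft_force: [3.2, -2.1, 9.4]
grip_width: 0.482
grasp_force: 27.6
```

```bash
python3 lean.py
python3 - <<'E'
from h import *
delta([.504,.201,.137])
p=camera("top"); q=camera("side")
for s in(p,q):
    for r in boxes_of("bottle",s): print(np.round(r["position"],3),round(r["conf"],2))
save("j.png",np.hstack([cv2.resize(p["img"][150:260,160:270],(400,400),interpolation=2),cv2.resize(q["img"][190:300,200:310],(400,400),interpolation=2)]))
E
```

```text
n 457 h [-0.0203  0.0321] z [0.0111 0.0177 0.112 ]
rect along-axis/height [-2. 67.] [116.  54.] 75.9 [[-43.0, 17.0], [9.0, 4.0], [38.0, 117.0], [-14.0, 130.0]]
delta [-0.01   0.001 -0.005] spin 0 yaw now -1.52  pos [0.5055 0.2011 0.1362] t 16.35 tilt [ 0.004 -0.001 -1.   ]
[ 0.528 -0.079  0.056] 0.84
[ 0.387 -0.216  0.056] 0.59
[ 0.517 -0.055  0.045] 0.73
[ 0.386 -0.2    0.047] 0.71
[0.498 0.232 0.074] 0.62
[0.681 0.022 0.079] 0.49
```

View pics/j.png

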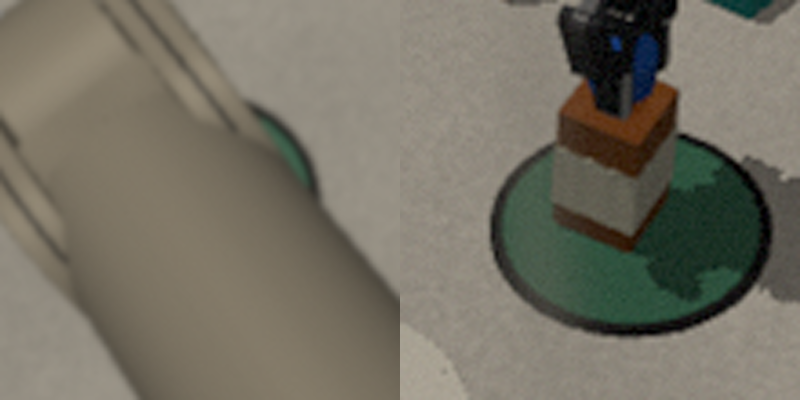

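The right crop shows the bottle on the green mat, near base corner at (630,248), and the top view is hidden by the arm. The rectangle fit is noisy, so I'll fit the box model to the depth points instead.

```bash
cat > fit.py <<'E'
from h import *
from scipy.optimize import least_squares
o=manip.get_obs(); X=np.array([.504,.201,.05]); p=camera("side"); C=cloud(p); I=p["img"].astype(int)
amber=(I[...,0]>I[...,1]*1.35); green=(I[...,1]>I[...,0]); dark=I.sum(-1)<150; blue=I[...,2]>I[...,0]+25
m=(np.linalg.norm(C[...,:2]-X[:2],axis=-1)<.055)&(C[...,2]>.012)&(C[...,2]<.110)&~green&~blue&(amber|~dark)
P=C[cv2.erode(m.astype(np.uint8),np.ones((3,3)))>0]
def res(v):
    L=Ro.from_rotvec([v[4],v[5],0])*Ro.from_euler("z",v[3]); q=L.inv().apply(P-[v[0],v[1],v[2]])-[0,0,.05]
    e=np.abs(q)-[.028,.028,.05]; return np.where((e>0).any(1),np.linalg.norm(np.maximum(e,0),axis=1),e.max(1))
b=min((least_squares(res,[.5,.2,.003,y,0,a],loss="soft_l1",f_scale=.003) for y in(0,.4,-.4) for a in(0,.15)),key=lambda r:r.cost)
v=b.x; print("n",len(P),"rms",np.sqrt((res(v)**2).mean()).round(4),"base",v[:3].round(4),"yaw",np.degrees(v[3]).round(1),"lean about x,y deg",np.degrees(v[4:]).round(1))
t=Ro.from_rotvec([v[4],v[5],0]).apply([0,0,.127])+v[:3]; print("cap",t.round(4),"tcp",o["position"].round(4),"F",o["ft_force"].round(1),"t",o["clock"])
E
python3 fit.py
```

```text
n 675 rms 0.0011 base [0.5177 0.1999 0.0048] yaw -1.9 lean about x,y deg [ 0.  -2.8]
cap [0.5116 0.1998 0.1316] tcp [0.5055 0.2011 0.1362] F [ 4.2 -2.2 10.3] t 16.55
```

A clean fit: the bottle is within 2.8° of upright, but its base is 14 mm too far in +x. Lift 6 mm, shift back, and set it down lightly.

Call:
{"method": "carry_out", "body": {
  "deltas": [
    [0, 0, -0.03, 0, -1],
    [-0.005, 0, -0.055, 0, -1],
    [-0.02, 0, -0.055, 0, -1],
    [-0.045, 0, -0.055, 0, -1],
    [-0.07, 0, -0.055, 0, -1],
    [-0.085, 0, -0.055, 0, -1],
    [-0.09, 0, -0.055, 0, -1],
    [-0.09, 0, -0.04, 0, -1],
    [-0.09, 0, -0.025, 0, -1],
    [-0.09, 0, -0.012, 0, -1],
    [-0.09, 0, -0.008, 0, -1],
    [-0.09, 0, -0.008, 0, -1]
  ]
}}

```text
clock: 18.1
position: [0.4906, 0.2012, 0.1359]
ee_rot: [1.0, -0.013, 0.0, 0.0]
ft_force: [0.3, -0.3, -0.3]
grip_width: 0.486
grasp_force: 26.7
```

```bash
python3 fit.py
```

```text
n 699 rms 0.0011 base [0.5001 0.2    0.0041] yaw -1.6 lean about x,y deg [ 0.1 -1.5]
cap [0.4967 0.1997 0.1311] tcp [0.4906 0.2012 0.1359] F [ 0.3 -0.3 -0.3] t 18.1
```

Set down with light contact: base at (0.500,0.200), lean 1.5°, and the mat now carries the weight. Release and rise.

Call:
{"method": "carry_out", "body": {
  "deltas": [
    [0, 0, 0, 0, 0.05],
    [0, 0, 0, 0, 0.15],
    [0, 0, 0, 0, 0.4],
    [0, 0, 0, 0, 0.7],
    [0, 0, 0, 0, 0.7],
    [0, 0, 0, 0, 0.7],
    [0, 0, -0.1, 0, 0.7],
    [0, 0, -0.35, 0, 0.7],
    [0, 0, -0.7, 0, 0.7],
    [0, 0, -1, 0, 0.7],
    [0, 0, -1, 0, 0.7],
    [0, 0, -1, 0, 0.7]
  ]
}}

```text
clock: 19.65
position: [0.4902, 0.2012, 0.2858]
ee_rot: [1.0, -0.013, 0.0, 0.0]
ft_force: [-0.8, 0.1, -0.8]
grip_width: 0.847
grasp_force: 0.0
```

```bash
python3 fit.py
python3 - <<'E'
from h import *
q=camera("side"); save("k.png",q["img"])
for n in("red_bottle","penlight"):
    for r in boxes_of(n,q)[:2]: print(n,np.round(r["position"],3),round(r["conf"],2))
E
```

```text
n 770 rms 0.0011 base [0.5005 0.2    0.0034] yaw -1.5 lean about x,y deg [0.2 0.2]
cap [0.5009 0.1996 0.1304] tcp [0.4902 0.2012 0.2858] F [-0.8  0.1 -0.8] t 19.65
red_bottle [0.682 0.023 0.078] 0.87
penlight [0.489 0.224 0.086] 0.73
penlight [0.38  0.02  0.014] 0.57
```

View pics/k.png

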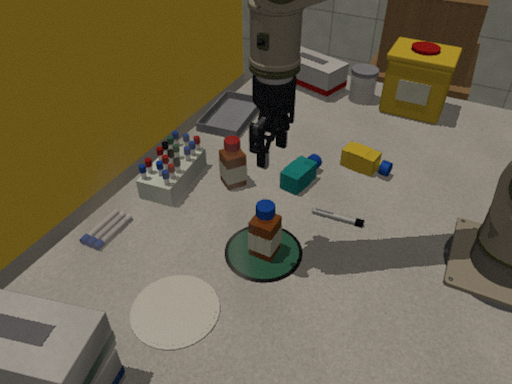

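The amber bottle with its blue cap at (265,210) stands upright on the green mat (263,250), 0.2° from vertical and about 4 mm from the centre. The gripper is clear of it, and the red-capped bottle (233,160) and penlight (340,217) have not moved.

```bash
python3 -c "
from workcell import ticket
print(ticket.hand_in())"
```

```text
the job is handed in; nothing more can be done
None
```

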